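# Hold the pot clamp open

### The arm

A 6-joint arm with a two-finger parallel gripper is mounted at the origin on the work surface. World frame = base frame: x ahead of the robot, y to its left, z up, the work surface at z = 0. Lengths are in m, angles in rad, forces in N, time in s.
With the tool pointing down it reaches from about 0.425 to 0.95 m from the base axis. Payload 14.7 kg.
Tool frame: the origin (TCP) lies at the very end of the fingers, on their centre line; the grasp point (between the pads) lies 19 mm behind it (hold_point_z is the distance from the TCP to the grasp point, in m); x points along the fingers, y is the direction in which the jaws open and shut, and the axes are right-handed (so a half turn about x gives the same grasp; the last joint's range is limited). The gripper opens to 85 mm and grips with 20 to 120 N. Pads are 22 mm wide; open, the fingers measure 114 mm over their backs; the gripper's body (76 mm by 85 mm) begins 54 mm behind the grasp point. The pads swing forward as they close: fully open they stand 13 mm farther back than shut.
Start: joints at [-1.193, 0.48, 1.596, -0, 1.065, -0.047], TCP at [0.268, -0.592, 0.194] pointing down, gripper open.
Joint ranges: [-2.75, 2.75], [-0.82, 2.05], [0.23, 2.67], [-1.56, 4.7], [0.09, 2.69], [-2.92, 2.92]. Speed limits (rad/s): [1.89, 1.89, 2.39, 3.01, 3.01, 3.01].

### API

Orientations are given as a unit quaternion [w, x, y, z].
In Python, from workcell import observe, grab_frame, close_job, hold_point_z gives the robot as it stands.
- The arm moves only by the tool servo_tool, never from a script. Its argument "series" is a list of rows, each an object of numbers: "fingers": the gripper's target within -1 to 1 (shut at 1, half-way at 0, fully open at -1); "x", "y", "z": the shift along the tool's x, y, z in m; "yaw": the turn about the tool's x in degrees. In form: [{"fingers": .., "x": .., "y": .., "z": .., "yaw": ..}, ...]. A call has 1 to 12 rows; each row is the pose to reach, as a shift and turn from the pose commanded when the call began, along the tool's axes at that moment; what a row does not reach only later rows make up. A row lasts 1/8 s, in which the tool goes at most 62.5 mm and 10.7 degrees, less where a joint would pass 70% of its speed; a pose out of reach is approached as far as the arm can. A call with a gripper value outside its range is refused whole. The fingers move at their own pace and stop on an object; "newtons" is the grip in N (left out, the last holds). Time passes only in rows, so rows that repeat a pose let the fingers close. It gives the time, the measured TCP pose, the force and the opening at its end, in the units of the state.
- observe(): the state, without advancing time (a new reading comes with each control period).
- grab_frame(name): name is "side" or "top"; returns a dict with "pixels" (480x640x3 uint8, blue, green, red), "intrinsics" (3x3 intrinsics, pixels), "distortion" ([k1, k2, p1, p2, k3] as OpenCV has them; the pictures are not rectified), "origin" and "orientation" of the camera in the world. Camera axes: x right, y up, looking along -z (the intrinsics and any distortion apply to the point x, -y, -z); pixel columns grow to the right and rows downward; lengths in m; the calibration is good to about 2 mm. A picture is of the moment at which its call begins. There is no depth.
- close_job(): hands the job in, once; it reports no verdict.
The state is a dict: "time": time; "joint_positions": joint angles; "joint_velocities": joint speeds; "joint_efforts": joint torques, N m; "ee_pos": TCP position; "ee_rot": TCP orientation; "ft_force": force on the tool from outside, world axes, zero at the start; "moment": the same for the moment, N m; "width": finger opening in m.
Only numpy, scipy, OpenCV 4.12 (cv2) and the standard library are available. Lean on these libraries where they do the work, as an engineer would, in place of code of your own. Each camera call takes 0.05 s, during which the arm holds its last target. There are 200 camera calls.

### The job

The pot is held in its spring clamp and the travel lock is on. Press the clamp's pedal down to its stop so that the lock pin pops up, let the pedal come back up, then pull the clamp's pull bar out until it is in line with the two mark posts and keep holding it there so that I can lift the pot out: finish while still holding the bar at the mark. Leave the pot and the things on the table alone.

Things in the scene. Friction and masses are not known exactly. Their poses are not given: they have to be found in the camera images.
- pot_clamp: Fixed aluminium base plate of the pot clamp, 330 x 130 x 10 mm, lying on the table with its long side roughly across the robot's view. Origin: centre of its underside. Its x axis points along the plate from the pull-bar end to the pot end, y towards the pedal (the robot's side), z up. A 50 mm wide tongue at its +y side carries the pedal.
- pedal_pad (a point): Centre of the top face of the pedal's black rubber pad (50 mm along the base's x, 40 mm along its y, 6 mm thick), on the base's +y side at base (-14, 143, 44) mm when up. It slopes up 0.2 rad outward at rest; pressed to the stop it slopes down 0.2 rad and this point is 22 mm lower, about 22 mm above the table. Nothing stands above it.
- pedal (a joint): Pedal angle in rad: 0 up (spring-held), 0.40 at its stop. Hinge 55 mm inward of the pad centre, axis along the base's x, 30 mm above the table. About 2 N to start, 6 to 9 N at the pad to hold it at the stop. Springs back up when let go. Its tail lifts the lock pin.
- pin_head (a point): Top of the steel lock pin: an 8 mm square upright pin with a 14 mm round head, in a small dark guide between pedal and slide, at base (-14, 35) mm; its top is 83 mm above the table when down. It reaches 97 mm when raised.
- lock_pin (a joint): Height of the lock pin in m: 0 down (blocks the slide after about 5 mm), about 0.014 after the pedal went to its stop. It stays up by friction; with more than 0.010 the slide runs free.
- bar_mid (a point): Pull bar of the clamp slide: a horizontal steel bar, 14 mm diameter, 78 mm long across the slide (base's y), on two legs 56 mm apart (inside). This point is its centre, 65 mm above the table, at base x = -75 mm when the clamp is shut. Clear space of 45 mm under it down to the slide plate (top 20 mm above the table) and over 35 mm free on both its sides along the slide.
- clamp_slide (a joint): How far the slide (pull bar and rubber jaw) is pulled out, in m: 0 shut on the pot, 0.062 at its far stop. It runs straight along the base's -x. A spring pulls it shut: about 3 N at 0 rising by 1.1 N per 10 mm (about 9 N at 0.05); it snaps back if let go.
- mark_mid (a point): The mark: two dark upright posts, 8 mm diameter, 55 mm tall, 104 mm apart across the slide, on a thin strip fixed to the base. This point is midway between the post tops, 65 mm above the table, on the line of travel of the pull bar's centre; axes as the base. It lies 25 to 55 mm out from the shut bar, different each time. The bar is at the mark when its centre line is on the line through both posts.
- pot: Titanium pot, 104 mm diameter, 80 mm tall, handle folded against its side; loose, standing on the base plate at its +x end (about base x = 95 mm) between the jaw and two back posts. Origin: centre of its underside, 10 mm above the table. To stay where it is.
- cutting_board: Blue plastic cutting board, 150 x 220 x 9 mm, lying to the robot's left. Origin: centre of its underside. To be left alone.
- spoon: Stainless spoon, 160 mm, lying on the board. To be left alone.
- salt_tin: Round aluminium salt tin, 59 mm diameter, 68 mm tall, standing to the robot's right. Origin: centre of its underside. To be left alone.
- lighter: Black lighter, 79 x 24 x 12 mm, lying to the right of the clamp, on the robot's side. Origin: its underside. To be left alone.

How it is judged:
On the way, in this order (a step that is already met when the one before it is completed fails the run):
1. the pedal is pressed to its stop and the lock pin is up (value of joint pedal above 0.35 rad and value of joint lock_pin above 0.01 m), for 0.1 s.
2. the pedal has been let up again, with the lock pin still up (value of joint pedal below 0.08 rad and value of joint lock_pin above 0.01 m), for 0.1 s.
3. the pull bar is at the mark, held by the fingers (x of bar_mid in the frame of mark_mid between -0.006 and 0.006 m and contact force between the fingers and clamp_slide above 2 N), for 0.3 s.
At the end, for the whole second after the job is handed in: Through the last second the fingers hold the pull bar (more than 2 N) with its centre line within 6 mm of the line through the mark posts, at rest; the lock pin is up (more than 10 mm), the pedal is back up (below 0.08 rad), and the pot stands upright within 15 mm of where it stood (all of step 2 and all of step 3 and velocity of joint clamp_slide between -0.02 and 0.02 m/s and angle between pot's own z axis and vertical below 0.1 rad and distance of pot from where it was at the start of the episode below 0.015 m); the arm keeps its last pose, push and grip.
It fails at once if the pot is shoved or lifted more than 25 mm (distance of pot from where it was at the start of the episode above 0.025 m).
It fails at once if the cutting board is moved more than 30 mm (distance of cutting_board from where it was at the start of the episode above 0.03 m).
It fails at once if the spoon is moved more than 30 mm (distance of spoon from where it was at the start of the episode above 0.03 m).
It fails at once if the salt tin is moved more than 30 mm (distance of salt_tin from where it was at the start of the episode above 0.03 m).
It fails at once if the lighter is moved more than 30 mm (distance of lighter from where it was at the start of the episode above 0.03 m).
It also fails if it takes over 42 s, if anything falls off the work surface, if the arm or the gripper's body presses on something with over 40 N, if the wrist force passes 120 N, or if a joint passes its speed limit or range.

## Working session

There is one attempt and no reset: what is moved stays moved. The work goes in short steps, Python scripts to look and compute and a tool call to move; the robot and the scene stay as the last step left them, time stands still between calls to the robot, and variables do not carry over. Pictures are saved under pics/ and viewed, about 8 in all and at most 12, crops included, and the job is handed in when it is done.

Besides the shell and the picture viewer there is one more tool, called after ">>>" by a JSON object that holds its "fn" and its "kwargs", one argument or row to a line. servo_tool: Moves the arm, as the interface text tells. Its arguments: {"type":"object","properties":{"series":{"type":"array"},"newtons":{"type":"number"}},"required":["series"]}

```bash
mkdir -p pics; cat > h.py <<'E'
import numpy as np, cv2
from scipy.spatial.transform import Rotation as R
from workcell import observe, grab_frame, close_job, hold_point_z
def rot(q): return R.from_quat([q[1],q[2],q[3],q[0]]).as_matrix()
def cam_rot(f):
    o=np.array(f["orientation"]); return o if o.shape==(3,3) else rot(o)
def ray(f,uv):
    p=cv2.undistortPoints(np.array([[uv]],float),np.array(f["intrinsics"]),np.array(f["distortion"]))[0,0]
    return np.array(f["origin"]), cam_rot(f)@np.array([p[0],-p[1],-1.])
def plane(f,uv,z):
    o,d=ray(f,uv); return o+d*(z-o[2])/d[2]
def tri(f,uv,g,vw):
    o,d=ray(f,uv);p,e=ray(g,vw); s=np.linalg.lstsq(np.c_[d,-e],p-o,rcond=None)[0]
    a,b=o+d*s[0],p+e*s[1]; return (a+b)/2,np.linalg.norm(a-b)
def proj(f,P):
    q=(np.atleast_2d(P)-np.array(f["origin"]))@cam_rot(f); q=q*[1,-1,-1]
    return cv2.projectPoints(q,np.zeros(3),np.zeros(3),np.array(f["intrinsics"]),np.array(f["distortion"]))[0][:,0]
def snap(n,save):
    f=grab_frame(n); f["pixels"]=np.array(f["pixels"]); cv2.imwrite(f"pics/{save}.png",f["pixels"]); return f
E
python3 - <<'E'
from h import *
import pickle
F={n:snap(n,n+"0") for n in("top","side")}
pickle.dump(F,open("f0.pkl","wb"))
for n in F: print(n,F[n]["origin"],F[n]["orientation"],F[n]["intrinsics"],F[n]["distortion"])
s=observe(); print(s); print(hold_point_z if not callable(hold_point_z) else hold_point_z())
E
```

```text
top [0.39733754 0.05458259 1.36984878] [-0.69768644 -0.04117034  0.03919406  0.71414457] [[539.85459019   0.         326.53151643]
 [  0.         539.85459019 245.56376274]
 [  0.           0.           1.        ]] [-0.16587473  0.          0.          0.          0.        ]
side [ 0.32430227 -1.02236567  0.79255698] [ 0.87925856  0.46789737 -0.05141716 -0.07302542] [[574.42228932   0.         328.39385645]
 [  0.         574.42228932 234.15430575]
 [  0.           0.           1.        ]] [-0.03812335  0.          0.          0.          0.        ]
{'time': 0.1, 'joint_positions': array([-1.19262573e+00,  4.80769429e-01,  1.59680430e+00, -1.66386938e-05,
        1.06510365e+00, -4.66137635e-02]), 'joint_velocities': array([ 2.04872309e-04, -1.79261136e-03, -1.23028933e-03,  7.32290972e-04,
       -5.96894522e-04, -2.42582266e-05]), 'joint_efforts': array([ 2.18056062e-03, -9.52255440e+01, -4.31038642e+01, -7.44358499e-05,
        5.34814841e-03,  9.13651490e-06]), 'ee_pos': array([ 0.26773558, -0.59185098,  0.19323884]), 'ee_rot': array([-0.14868272, -0.69114863, -0.14943752,  0.69128536]), 'ft_force': array([0.55718148, 0.07036531, 1.33567554]), 'moment': array([-0.03712515, -0.03461253, -0.099447  ]), 'width': 0.08554320533711021}
0.0187
```

View pics/top0.png

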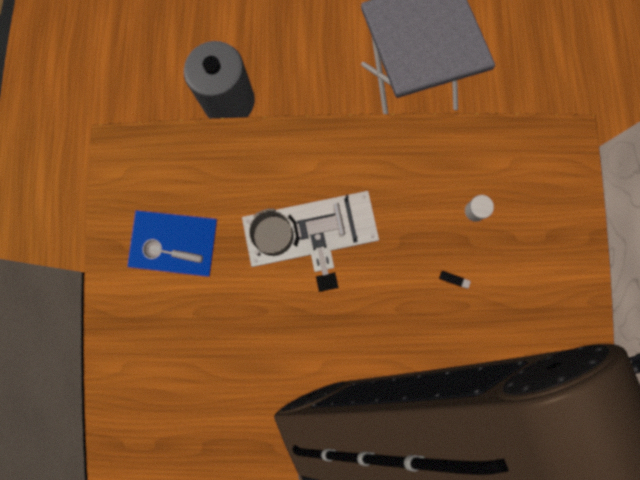

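View pics/side0.png

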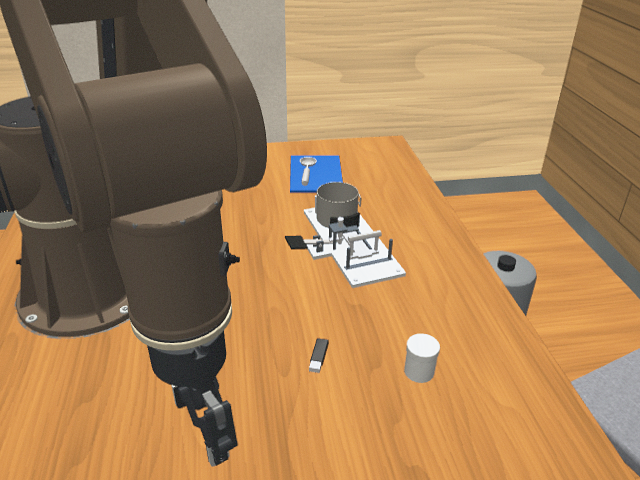

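The top view shows the plate spanning (242,215)–(378,240), the pedal pad at (327,283), the bar near (341,220) and the mark strip near (352,218). In the side view the posts are near (347,257) and (391,250), and the bar is near (363,237). Next I'll measure the plate and pad and look at enlarged crops.

```bash
python3 - <<'E'
from h import *
import pickle
F=pickle.load(open("f0.pkl","rb"));T,S=F["top"],F["side"]
def big(f,x,y,w,h,k): return cv2.resize(f["pixels"][y:y+h,x:x+w],None,fx=k,fy=k,interpolation=cv2.INTER_CUBIC)
cv2.imwrite("pics/c1.png",np.vstack([big(T,235,180,150,115,5)]))
cv2.imwrite("pics/c2.png",big(S,280,175,130,115,5))
hsv=cv2.cvtColor(T["pixels"],cv2.COLOR_BGR2HSV)
m=((hsv[...,1]<70)&(hsv[...,2]>120)).astype(np.uint8); m[:180]=0;m[300:]=0;m[:,:235]=0;m[:,:][:,390:]=0
m2=m.copy(); m2=cv2.morphologyEx(m2,cv2.MORPH_CLOSE,np.ones((9,9)))
c=max(cv2.findContours(m2,0,2)[0],key=cv2.contourArea)
for p in cv2.convexHull(c)[:,0]: print(p,plane(T,p,.01)[:2].round(4))
d=(hsv[...,2]<60).astype(np.uint8); d[:265]=0;d[300:]=0;d[:,:300]=0;d[:,350:]=0
M=cv2.moments(d,True);u=(M['m10']/M['m00'],M['m01']/M['m00']);print("pad",u,M['m00'],plane(T,u,.044))
E
```

```text
[367 192] [ 0.6888 -0.0506]
[368 194] [ 0.6835 -0.053 ]
[371 207] [ 0.6493 -0.0595]
[377 234] [ 0.5793 -0.0725]
[377 239] [ 0.5664 -0.072 ]
[376 240] [ 0.5639 -0.0694]
[327 273] [0.483 0.057]
[324 274] [0.4807 0.0646]
[323 274] [0.4807 0.0672]
[252 265] [0.5075 0.2466]
[251 264] [0.5101 0.2491]
[250 260] [0.5204 0.2516]
[246 239] [0.5744 0.2615]
[243 223] [0.6158 0.269 ]
[243 217] [0.6314 0.269 ]
[251 215] [0.6361 0.2483]
[288 207] [0.6544 0.153 ]
[317 201] [0.6682 0.0784]
[361 192] [ 0.6891 -0.0352]
[366 191] [ 0.6914 -0.0481]
pad (326.6740740740741, 281.837037037037) 270.0 [0.45918074 0.05825943 0.044     ]
```

View pics/c1.png

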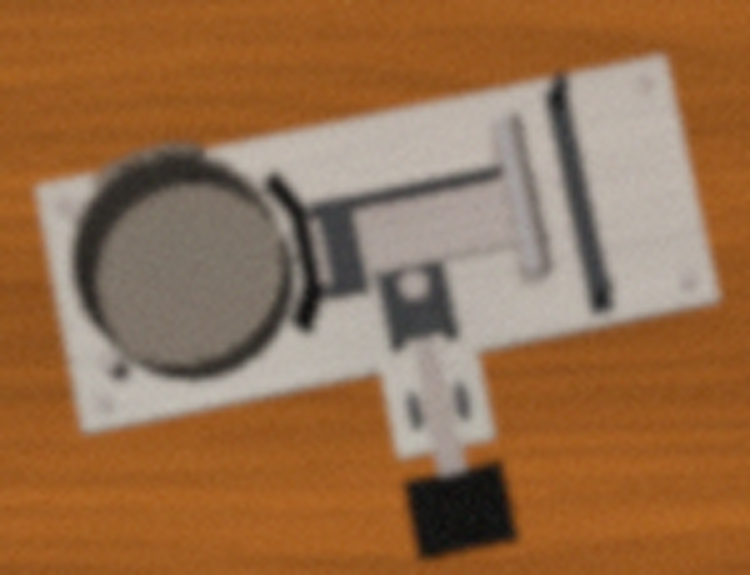

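View pics/c2.png

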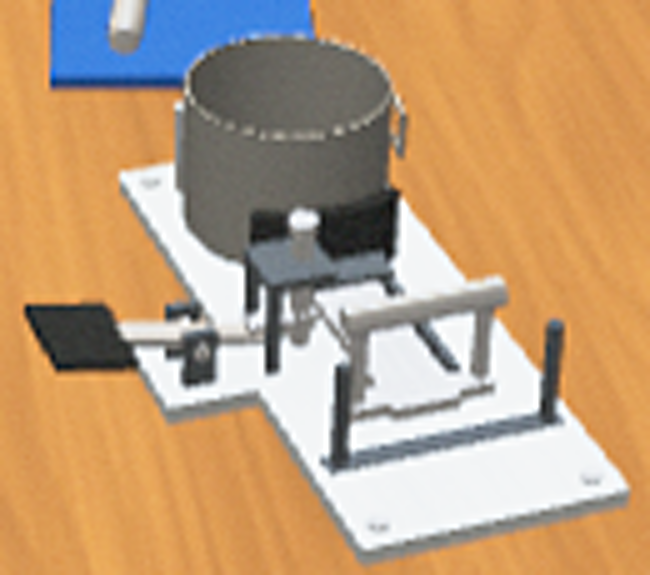

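```bash
python3 - <<'E'
from h import *
import pickle
F=pickle.load(open("f0.pkl","rb"));T,S=F["top"],F["side"]
t=lambda x,y:(x/5+235-.4,y/5+180-.4); s=lambda x,y:(x/5+280-.4,y/5+175-.4)
C=np.array([plane(T,t(*p),.01)[:2] for p in[(38,186),(667,55),(718,300),(82,432)]]);print("corners",C.round(4).tolist(),[np.linalg.norm(C[i]-C[i-1]).round(4) for i in range(4)])
c=C.mean(0); ex=(C[0]+C[3]-C[1]-C[2]); ex/=np.linalg.norm(ex); ey=np.array([-ex[1],ex[0]])
print("c",c,"ex",ex,"ey",ey,"angle",np.degrees(np.arctan2(ex[1],ex[0])))
loc=lambda P:np.r_[(P[:2]-c)@ex,(P[:2]-c)@ey,P[2]].round(4)
w=lambda x,y:(c+x*ex+y*ey).round(4)
for n,a,b,z in[("post+y",None,(341,367),.065),("post-y",None,(554,323),.065),("bar+y",(537,272),(347,320),.07),("bar-y",(508,118),(505,290),.07),("pin",(413,285),(303,215),.083),("padc",(462,510),(85,337),.044)]:
    print(n,"side-plane",loc(plane(S,s(*b),z)), *( [] if a is None else ["top-plane",loc(plane(T,t(*a),z)),"tri",loc(tri(T,t(*a),S,s(*b))[0]),tri(T,t(*a),S,s(*b))[1].round(4)]))
for n,a in[("strip+y",(600,300)),("strip-y",(559,88))]: print(n,loc(plane(T,t(*a),.012)))
print("bar",w(-.075,0),"pad",w(-.014,.143))
o=observe(); print(rot(o["ee_rot"]).round(3))
E
```

```text
corners [[0.632, 0.2711], [0.6924, -0.0533], [0.5648, -0.075], [0.5051, 0.2492]] [np.float64(0.1288), np.float64(0.3299), np.float64(0.1294), np.float64(0.3297)]
c [0.59856372 0.0979826 ] ex [-0.18217046  0.98326696] ey [-0.98326696 -0.18217046] angle 100.49620849165741
post+y side-plane [-0.1069  0.0546  0.065 ]
post-y side-plane [-0.1062 -0.0495  0.065 ]
bar+y side-plane [-0.0805  0.0411  0.07  ] top-plane [-0.0738  0.0395  0.07  ] tri [-0.0741  0.0386  0.0652] 0.0006
bar-y side-plane [-0.0813 -0.0364  0.07  ] top-plane [-0.0757 -0.0379  0.07  ] tri [-0.076  -0.0389  0.0661] 0.0005
pin side-plane [-0.0113  0.0353  0.083 ] top-plane [-0.0134  0.035   0.083 ] tri [-0.0133  0.0357  0.0843] 0.0009
padc side-plane [-0.0196  0.1446  0.044 ] top-plane [-0.0146  0.1439  0.044 ] tri [-0.0147  0.1434  0.0405] 0.0007
strip+y [-0.1051  0.0526  0.012 ]
strip-y [-0.1076 -0.0587  0.012 ]
bar [0.6122 0.0242] pad [0.4605 0.0582]
[[-0.     0.412 -0.911]
 [ 0.001 -0.911 -0.412]
 [-1.    -0.001 -0.   ]]
```

>>> {"fn": "servo_tool", "kwargs": {
  "series": [
    {"fingers": 1, "x": 0, "y": -0.03, "z": -0.04, "yaw": 3},
    {"fingers": 1, "x": 0, "y": -0.06, "z": -0.085, "yaw": 7},
    {"fingers": 1, "x": 0, "y": -0.09, "z": -0.13, "yaw": 10},
    {"fingers": 1, "x": 0, "y": -0.125, "z": -0.18, "yaw": 13.8},
    {"fingers": 1, "x": 0, "y": -0.16, "z": -0.23, "yaw": 13.8},
    {"fingers": 1, "x": 0, "y": -0.195, "z": -0.28, "yaw": 13.8},
    {"fingers": 1, "x": 0, "y": -0.23, "z": -0.325, "yaw": 13.8},
    {"fingers": 1, "x": 0.02, "y": -0.285, "z": -0.35, "yaw": 13.8},
    {"fingers": 1, "x": 0.04, "y": -0.34, "z": -0.37, "yaw": 13.8},
    {"fingers": 1, "x": 0.06, "y": -0.4, "z": -0.395, "yaw": 13.8},
    {"fingers": 1, "x": 0.08, "y": -0.46, "z": -0.42, "yaw": 13.8},
    {"fingers": 1, "x": 0.1, "y": -0.513, "z": -0.443, "yaw": 13.8}
  ]
}}

```text
time: 1.6
ee_pos: [0.4601, 0.05, 0.0966]
ee_rot: [0.065, 0.704, 0.065, -0.704]
ft_force: [0.7, -0.1, 0.2]
width: -0.0001
```

```bash
cat > rel.py <<'E'
from h import *
c=np.array([.59856,.09798]);ex=np.array([-.18217,.98327]);ey=np.array([-.98327,-.18217])
def rep():
    o=observe(); A=rot(o["ee_rot"]); p=o["ee_pos"]
    print("t",round(o["time"],2),"base-frame TCP",((p[:2]-c)@ex).round(4),((p[:2]-c)@ey).round(4),p[2].round(4),"F",o["ft_force"].round(2),"w",o["width"].round(4))
    print("tool y,z in base axes",[[(A[:2,i]@ex).round(3),(A[:2,i]@ey).round(3)] for i in(1,2)],"j",o["joint_positions"].round(2))
    return o
E
python3 -c "
from rel import *
rep()"
```

```text
Traceback (most recent call last):
  File "rel.py", line 5, in rep
    print("t",round(o["time"],2),"base-frame TCP",((p[:2]-c)@ex).round(4),((p[:2]-c)@ey).round(4),p[2].round(4),"F",o["ft_force"].round(2),"w",o["width"].round(4))
                                                                                                                                               ^^^^^^^^^^^^^^^^
AttributeError: 'float' object has no attribute 'round'
```

>>> {"fn": "servo_tool", "kwargs": {
  "series": [
    {"fingers": 1, "x": 0.02, "y": 0, "z": 0, "yaw": 0},
    {"fingers": 1, "x": 0.04, "y": 0, "z": 0, "yaw": 0},
    {"fingers": 1, "x": 0.05, "y": 0, "z": 0, "yaw": 0},
    {"fingers": 1, "x": 0.056, "y": 0, "z": 0, "yaw": 0},
    {"fingers": 1, "x": 0.062, "y": 0, "z": 0, "yaw": 0},
    {"fingers": 1, "x": 0.067, "y": 0, "z": 0, "yaw": 0},
    {"fingers": 1, "x": 0.072, "y": 0, "z": 0, "yaw": 0},
    {"fingers": 1, "x": 0.072, "y": 0, "z": 0, "yaw": 0},
    {"fingers": 1, "x": 0.072, "y": 0, "z": 0, "yaw": 0}
  ]
}}

```text
time: 2.72
ee_pos: [0.4604, 0.0482, 0.0252]
ee_rot: [0.065, 0.704, 0.065, -0.704]
ft_force: [0.5, -0.8, -0.0]
width: -0.0
```

```bash
sed -i 's/o\["width"\].round(4)/round(o["width"],4)/' rel.py; python3 - <<'E'
from rel import *
rep(); f=snap("side","s1"); cv2.imwrite("pics/s1c.png",cv2.resize(f["pixels"][175:290,280:410],None,fx=5,fy=5,interpolation=cv2.INTER_CUBIC))
E
```

```text
t 2.73 base-frame TCP -0.0238 0.1449 0.0252 F [ 0.51 -0.78 -0.  ] w -0.0
tool y,z in base axes [[np.float64(-1.0), np.float64(-0.001)], [np.float64(-0.001), np.float64(1.0)]] j [ 0.04  0.49  2.16 -0.    0.48  1.43]
```

View pics/s1c.png

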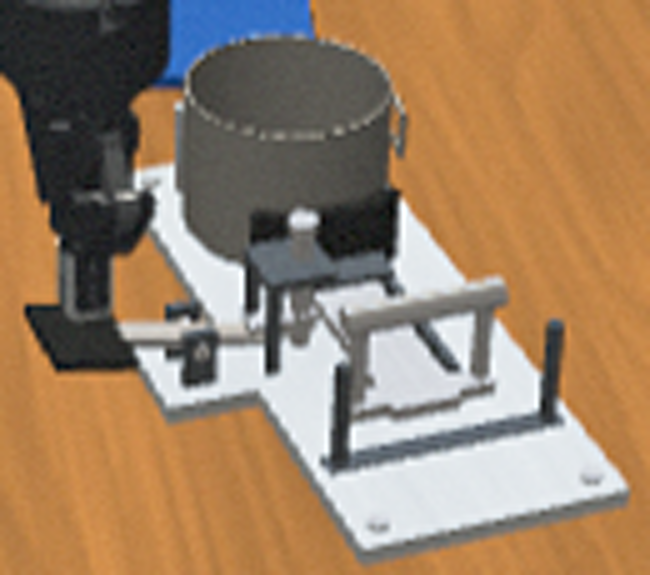

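The fingertips sit over the pad, at crop (85,320), but the pedal hasn't moved and there is no force. I'll check whether the tips are really where the reported TCP says they are.

```bash
python3 - <<'E'
from rel import *
o=observe(); f=snap("side","s2"); t=snap("top","t2"); p=o["ee_pos"]
print("side TCP px in crop",((proj(f,p)[0]-[280,175]+.4)*5).round(0), "top px",proj(t,p)[0].round(1))
print("+20mm up crop",((proj(f,p+[0,0,.02])[0]-[280,175]+.4)*5).round(0))
im=t["pixels"][180:310,235:385]; cv2.imwrite("pics/t2c.png",cv2.resize(im,None,fx=4.5,fy=4.5,interpolation=cv2.INTER_CUBIC))
for n,(x,y,z) in dict(padc=(-.014,.143,.044),padfar=(.011,.143,.044),padnear=(-.039,.143,.044)).items():
    print(n,((proj(f,np.r_[c+x*ex+y*ey,z])[0]-[280,175]+.4)*5).round(0))
E
```

```text
side TCP px in crop [ 88. 376.] top px [330.7 281.6]
+20mm up crop [ 87. 340.]
padc [ 85. 330.]
padfar [ 68. 301.]
padnear [102. 359.]
```

View pics/t2c.png

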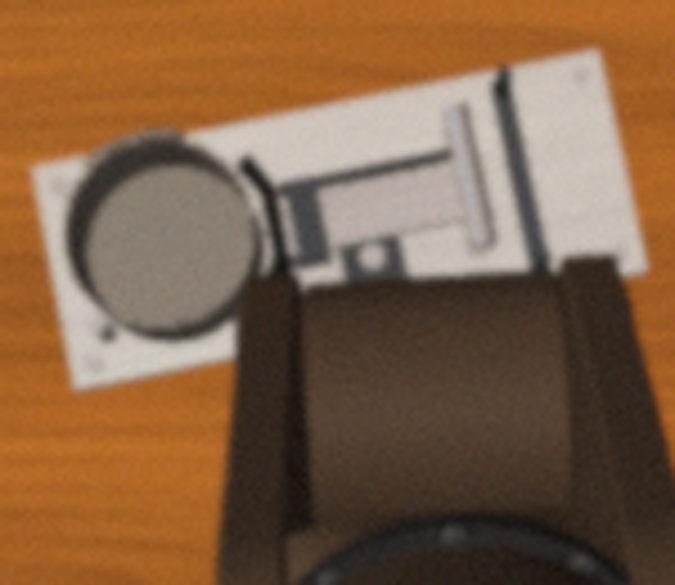

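```bash
python3 - <<'E'
from rel import *
import pickle
S=pickle.load(open("f0.pkl","rb"))["side"]
p=np.array([.26774,-.59185,.19324])
for d in (0,.013,.02,.04): print(d,proj(S,p+[0,0,d]).round(1))
f=cv2.imread("pics/s2.png"); a=cv2.resize(S["pixels"][370:480,160:260],None,fx=4,fy=4); b=cv2.resize(f[165:275,250:350],None,fx=4,fy=4,interpolation=cv2.INTER_CUBIC)
q=((proj(S,p)[0]-[160,370])*4).astype(int);cv2.circle(a,tuple(map(int,q)),4,(0,0,255),1)
o=observe();q=((proj(S,o["ee_pos"])[0]-[250,165])*4).astype(int);cv2.circle(b,tuple(map(int,q)),4,(0,0,255),1)
cv2.imwrite("pics/cmp.png",np.hstack([a,b]))
E
```

```text
0 [[206.2 457.5]]
0.013 [[205.  450.8]]
0.02 [[204.4 447.1]]
0.04 [[202.6 436.3]]
```

View pics/cmp.png

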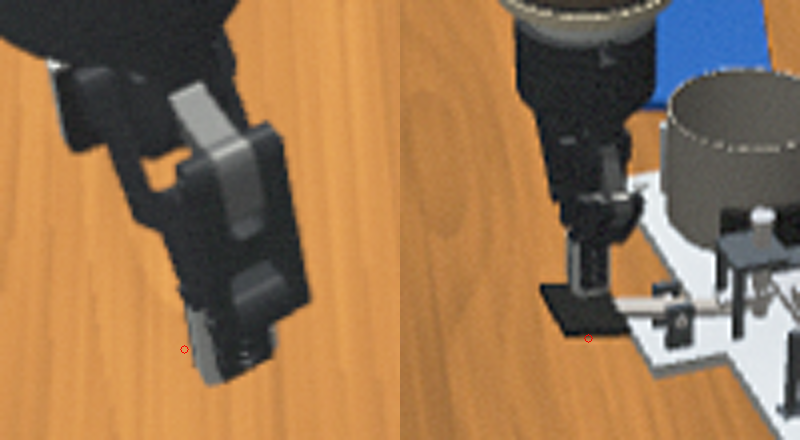

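```bash
python3 - <<'E'
from rel import *
import pickle
S=pickle.load(open("f0.pkl","rb"))["side"]
p=np.array([.26774,-.59185,.19324]);ty=np.array([.412,-.911,0]);tz=np.array([-.911,-.412,0])
for s in(1,-1):
  for k in(-.011,.011):
    for d in(0,.013,.03): print(s,k,d,((proj(S,p+s*.045*ty+k*tz+[0,0,d])[0]-[160,370])*4).round(0))
o=rep();print(o["ee_pos"],((proj(S,o["ee_pos"]+[[0,0,d] for d in(0,.02,.03,.04)])-[250,165])*4+[400,0]).round(0).tolist())
E
```

```text
1 -0.011 0 [287. 446.]
1 -0.011 0.013 [284. 420.]
1 -0.011 0.03 [279. 384.]
1 0.011 0 [217. 485.]
1 0.011 0.013 [212. 458.]
1 0.011 0.03 [206. 423.]
-1 -0.011 0 [156. 228.]
-1 -0.011 0.013 [151. 201.]
-1 -0.011 0.03 [145. 165.]
-1 0.011 0 [ 90. 260.]
-1 0.011 0.013 [ 84. 233.]
-1 0.011 0.03 [ 77. 197.]
t 2.88 base-frame TCP -0.0238 0.1449 0.0252 F [ 0.72  0.8  -0.19] w 0.0001
tool y,z in base axes [[np.float64(-1.0), np.float64(-0.001)], [np.float64(-0.001), np.float64(1.0)]] j [0.04 0.49 2.16 0.   0.48 1.43]
[0.46040277 0.04820494 0.0252404 ] [[588.0, 339.0], [588.0, 310.0], [588.0, 296.0], [588.0, 281.0]]
```

The picture shows the real fingertips about 30 mm above the reported TCP, in both the start picture and now. I'll lower slowly and let contact force calibrate the height.

>>> {"fn": "servo_tool", "kwargs": {
  "series": [
    {"fingers": 1, "x": 0.0, "y": -0.01, "z": 0, "yaw": 0},
    {"fingers": 1, "x": 0.005, "y": -0.01, "z": 0, "yaw": 0},
    {"fingers": 1, "x": 0.01, "y": -0.01, "z": 0, "yaw": 0},
    {"fingers": 1, "x": 0.015, "y": -0.01, "z": 0, "yaw": 0},
    {"fingers": 1, "x": 0.015, "y": -0.01, "z": 0, "yaw": 0}
  ]
}}

```text
time: 3.5
ee_pos: [0.4581, 0.0579, 0.0095]
ee_rot: [-0.065, -0.704, -0.065, 0.704]
ft_force: [1.0, 0.2, 0.2]
width: 0.0001
```

```bash
python3 -c "
from rel import *
rep()"
```

```text
t 3.5 base-frame TCP -0.0138 0.1454 0.0095 F [0.97 0.18 0.21] w 0.0001
tool y,z in base axes [[np.float64(-1.0), np.float64(-0.001)], [np.float64(-0.001), np.float64(1.0)]] j [0.06 0.52 2.17 0.   0.45 1.45]
```

>>> {"fn": "servo_tool", "kwargs": {
  "series": [
    {"fingers": 1, "x": 0.003, "y": 0, "z": 0, "yaw": 0},
    {"fingers": 1, "x": 0.006, "y": 0, "z": 0, "yaw": 0},
    {"fingers": 1, "x": 0.009, "y": 0, "z": 0, "yaw": 0},
    {"fingers": 1, "x": 0.009, "y": 0, "z": 0, "yaw": 0}
  ]
}}

```text
time: 4.0
ee_pos: [0.4582, 0.058, 0.0008]
ee_rot: [-0.065, -0.704, -0.065, 0.704]
ft_force: [-1.7, -1.4, 3.2]
width: -0.0001
```

```bash
python3 - <<'E'
from rel import *
o=rep(); f=snap("side","s3"); cv2.imwrite("pics/s3c.png",cv2.resize(f["pixels"][175:290,280:410],None,fx=5,fy=5,interpolation=cv2.INTER_CUBIC))
E
```

```text
t 4.0 base-frame TCP -0.0138 0.1453 0.0008 F [-1.74 -1.35  3.16] w -0.0001
tool y,z in base axes [[np.float64(-1.0), np.float64(-0.001)], [np.float64(-0.001), np.float64(1.0)]] j [ 0.06  0.54  2.18 -0.    0.42  1.45]
```

View pics/s3c.png

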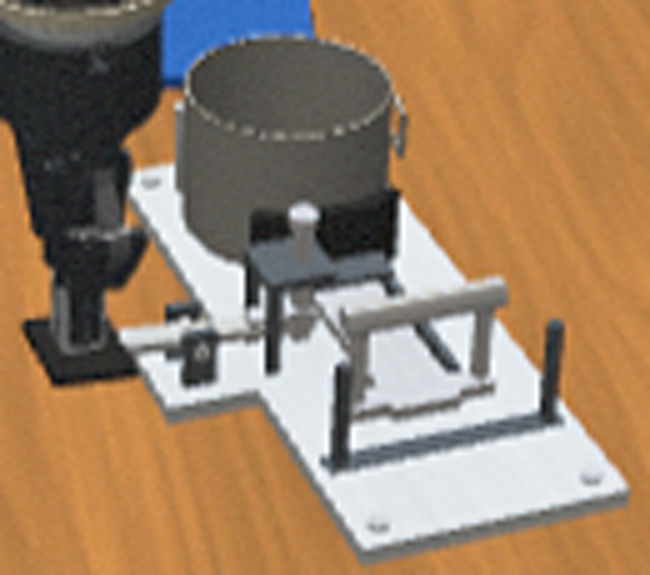

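The pedal is now partly down, with the pad edge at (60,380) and 3 N on the tool. That puts the real tip about 33 mm above the reported TCP, so I'll continue to the stop.

>>> {"fn": "servo_tool", "kwargs": {
  "series": [
    {"fingers": 1, "x": 0.004, "y": 0, "z": 0, "yaw": 0},
    {"fingers": 1, "x": 0.008, "y": 0, "z": 0, "yaw": 0},
    {"fingers": 1, "x": 0.011, "y": 0, "z": 0, "yaw": 0},
    {"fingers": 1, "x": 0.013, "y": 0, "z": 0, "yaw": 0},
    {"fingers": 1, "x": 0.013, "y": 0, "z": 0, "yaw": 0}
  ]
}}

```text
time: 4.68
ee_pos: [0.4585, 0.058, -0.0122]
ee_rot: [0.065, 0.704, 0.065, -0.704]
ft_force: [-2.2, -0.7, 5.5]
width: 0.0001
```

>>> {"fn": "servo_tool", "kwargs": {
  "series": [
    {"fingers": 1, "x": 0.002, "y": 0, "z": 0, "yaw": 0},
    {"fingers": 1, "x": 0.004, "y": 0, "z": 0, "yaw": 0},
    {"fingers": 1, "x": 0.004, "y": 0, "z": 0, "yaw": 0}
  ]
}}

```text
time: 5.05
ee_pos: [0.4589, 0.0581, -0.0153]
ee_rot: [0.065, 0.705, 0.065, -0.704]
ft_force: [-6.1, -0.3, 32.3]
width: -0.0001
```

>>> {"fn": "servo_tool", "kwargs": {
  "series": [
    {"fingers": 1, "x": 0, "y": 0, "z": 0, "yaw": 0},
    {"fingers": 1, "x": -0.03, "y": 0, "z": 0, "yaw": 0},
    {"fingers": 1, "x": -0.07, "y": 0, "z": 0, "yaw": 0},
    {"fingers": 1, "x": -0.115, "y": 0, "z": 0, "yaw": 0},
    {"fingers": 0.2, "x": -0.115, "y": 0.02, "z": -0.04, "yaw": 0},
    {"fingers": 0.2, "x": -0.115, "y": 0.04, "z": -0.08, "yaw": 0},
    {"fingers": 0.2, "x": -0.115, "y": 0.061, "z": -0.12, "yaw": 0},
    {"fingers": 0.2, "x": -0.115, "y": 0.061, "z": -0.145, "yaw": 0},
    {"fingers": 0.2, "x": -0.115, "y": 0.061, "z": -0.145, "yaw": 0},
    {"fingers": 0.2, "x": -0.115, "y": 0.061, "z": -0.145, "yaw": 0}
  ]
}}

```text
time: 6.3
ee_pos: [0.6113, 0.0246, 0.0985]
ee_rot: [-0.065, -0.704, -0.065, 0.704]
ft_force: [0.8, 0.1, -0.3]
width: 0.0345
```

```bash
python3 - <<'E'
from rel import *
o=rep(); f=snap("side","s4"); cv2.imwrite("pics/s4c.png",cv2.resize(f["pixels"][145:290,270:420],None,fx=4,fy=4,interpolation=cv2.INTER_CUBIC))
b=lambda x,y,z:((proj(f,np.r_[c+x*ex+y*ey,z])[0]-[270,145]+.4)*4).round(0)
print("pin top up",b(-.014,.035,.097),"down",b(-.014,.035,.083))
print("TCP px",[((proj(f,o["ee_pos"]+[0,0,d])[0]-[270,145])*4).round(0).tolist() for d in(0,.03,.04)])
E
```

```text
t 6.3 base-frame TCP -0.0744 0.0008 0.0985 F [ 0.75  0.06 -0.32] w 0.0345
tool y,z in base axes [[np.float64(-1.0), np.float64(-0.001)], [np.float64(-0.001), np.float64(1.0)]] j [-0.01  0.53  1.77  0.    0.83  1.38]
pin top up [285. 274.] down [285. 294.]
TCP px [[381.0, 313.0], [384.0, 268.0], [385.0, 252.0]]
```

View pics/s4c.png

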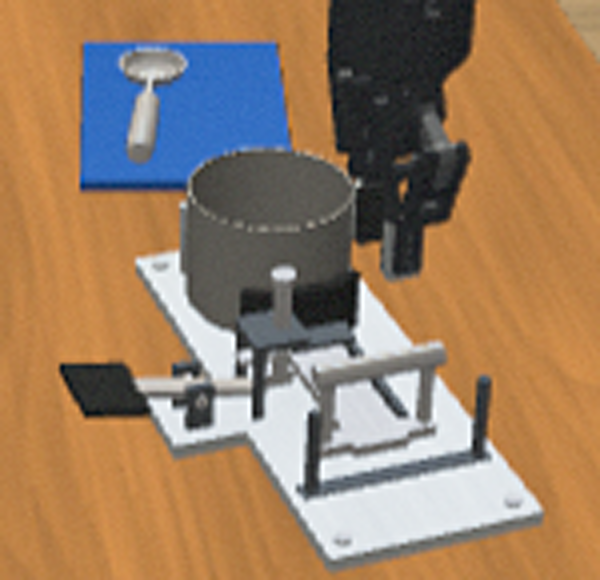

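Pin head is at (284,272), matching the predicted raised position (285,274), and the pedal is back up. The fingers straddle the bar laterally, with tips at (370,242) and (402,277). Next I'll lower onto the bar.

>>> {"fn": "servo_tool", "kwargs": {
  "series": [
    {"fingers": 0.2, "x": 0.03, "y": 0, "z": 0, "yaw": 0},
    {"fingers": 0.2, "x": 0.05, "y": 0, "z": 0, "yaw": 0},
    {"fingers": 0.2, "x": 0.065, "y": 0, "z": 0, "yaw": 0},
    {"fingers": 0.2, "x": 0.078, "y": 0, "z": 0, "yaw": 0},
    {"fingers": 0.2, "x": 0.088, "y": 0, "z": 0, "yaw": 0},
    {"fingers": 0.2, "x": 0.088, "y": 0, "z": 0, "yaw": 0}
  ]
}}

```text
time: 7.1
ee_pos: [0.6118, 0.0246, 0.0105]
ee_rot: [-0.065, -0.704, -0.065, 0.704]
ft_force: [-0.1, -0.9, 0.5]
width: 0.0341
```

```bash
python3 - <<'E'
from rel import *
o=rep(); f=snap("side","s5"); cv2.imwrite("pics/s5c.png",cv2.resize(f["pixels"][175:290,290:410],None,fx=5,fy=5,interpolation=cv2.INTER_CUBIC))
E
```

```text
t 7.1 base-frame TCP -0.0746 0.0004 0.0105 F [-0.14 -0.86  0.5 ] w 0.0341
tool y,z in base axes [[np.float64(-1.0), np.float64(-0.001)], [np.float64(-0.001), np.float64(1.0)]] j [-0.01  0.66  1.82 -0.    0.66  1.38]
```

View pics/s5c.png

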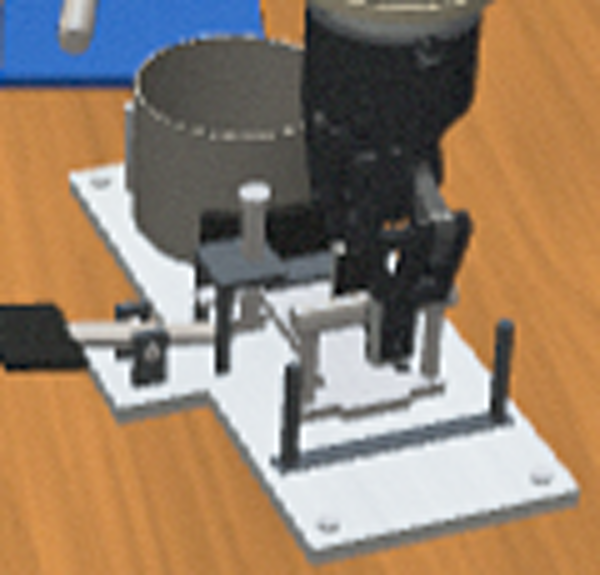

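The near finger stands in front of the bar with its tip at (390,363), between the legs, and the pin is up with its head at (255,192). Now I'll close.

>>> {"fn": "servo_tool", "kwargs": {
  "series": [
    {"fingers": 1, "x": 0, "y": 0, "z": 0, "yaw": 0},
    {"fingers": 1, "x": 0, "y": 0, "z": 0, "yaw": 0},
    {"fingers": 1, "x": 0, "y": 0, "z": 0, "yaw": 0},
    {"fingers": 1, "x": 0, "y": 0, "z": 0, "yaw": 0}
  ],
  "newtons": 50
}}

```text
time: 7.65
ee_pos: [0.6126, 0.0248, 0.0117]
ee_rot: [0.065, 0.704, 0.065, -0.704]
ft_force: [-1.3, 3.9, 6.6]
width: 0.0122
```

>>> {"fn": "servo_tool", "kwargs": {
  "series": [
    {"fingers": 1, "x": 0, "y": 0.005, "z": 0, "yaw": 0},
    {"fingers": 1, "x": 0, "y": 0.01, "z": 0, "yaw": 0},
    {"fingers": 1, "x": 0, "y": 0.015, "z": 0, "yaw": 0},
    {"fingers": 1, "x": 0, "y": 0.02, "z": 0, "yaw": 0},
    {"fingers": 1, "x": 0, "y": 0.025, "z": 0, "yaw": 0},
    {"fingers": 1, "x": 0, "y": 0.029, "z": 0, "yaw": 0},
    {"fingers": 1, "x": 0, "y": 0.031, "z": 0, "yaw": 0},
    {"fingers": 1, "x": 0, "y": 0.031, "z": 0, "yaw": 0},
    {"fingers": 1, "x": 0, "y": 0.031, "z": 0, "yaw": 0}
  ]
}}

```text
time: 8.78
ee_pos: [0.6182, -0.0055, 0.0116]
ee_rot: [0.065, 0.704, 0.065, -0.704]
ft_force: [-1.4, 6.6, 7.7]
width: 0.0123
```

```bash
python3 - <<'E'
from rel import *
o=rep(); f=snap("side","s6"); t=snap("top","t6")
k=dict(interpolation=cv2.INTER_CUBIC)
cv2.imwrite("pics/s6c.png",np.hstack([cv2.resize(f["pixels"][200:280,310:400],None,fx=5,fy=5,**k),cv2.resize(t["pixels"][185:250,300:370],None,fx=5,fy=400/65,**k)]))
E
```

```text
t 8.78 base-frame TCP -0.1053 -0.0005 0.0116 F [-1.38  6.61  7.68] w 0.0123
tool y,z in base axes [[np.float64(-1.0), np.float64(-0.001)], [np.float64(-0.001), np.float64(1.0)]] j [-0.06  0.66  1.81  0.    0.67  1.33]
```

View pics/s6c.png

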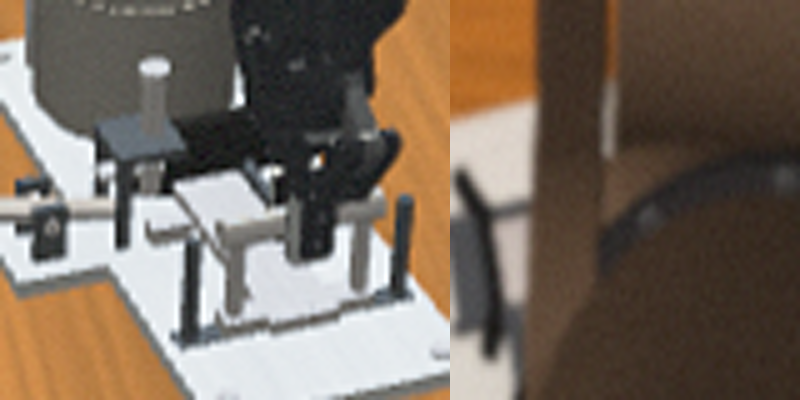

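The bar now lies between the posts, with ends at (222,233) and (384,207) and post tops at (193,240) and (405,198). I'll check the residual numerically.

```bash
python3 - <<'E'
from rel import *
f=snap("side","s7")
L=lambda x,y:(lambda P:[((P[:2]-c)@ex).round(4),((P[:2]-c)@ey).round(4)])(plane(f,(x/5+309.6,y/5+199.6),.065))
for n,a in dict(postL=(193,240),postR=(405,198),barL=(222,233),barR=(384,207)).items(): print(n,L(*a))
rep()
# dark post columns: topmost dark pixel, subpixel sanity
g=cv2.cvtColor(f["pixels"],cv2.COLOR_BGR2GRAY)
print(g[240:256,344:354]); print(g[232:250,382:396])
E
```

```text
postL [np.float64(-0.1058), np.float64(0.0532)]
postR [np.float64(-0.1064), np.float64(-0.05)]
barL [np.float64(-0.105), np.float64(0.039)]
barR [np.float64(-0.1098), np.float64(-0.0379)]
t 8.93 base-frame TCP -0.1052 -0.0004 0.0116 F [-1.64  6.4   6.17] w 0.0122
tool y,z in base axes [[np.float64(-1.0), np.float64(-0.001)], [np.float64(-0.001), np.float64(1.0)]] j [-0.06  0.66  1.81  0.    0.67  1.33]
[[238 161 109 179 225 221 221 222 221 219]
 [233 217 142 118 214 223 221 222 222 219]
 [231 230 209 127 153 214 223 219 222 222]
 [223 224 226 191 133 157 225 223 222 212]
 [213 215 208 199 150 116 219 224 222 147]
 [147 147 118 102 134 137 156 215 223 101]
 [102 104 101 110 176 188 110 159 217 111]
 [ 98 102 119 104 139 187 102 116 183 146]
 [174 175 183  88  89  91 113 137 134 172]
 [239 241 231  51  62  75 158 204 120 152]
 [232 233 193  41  50  69 163 241 163 106]
 [231 232 195  45  53  63 160 241 223 128]
 [233 232 194  50  51  71 178 240 237 202]
 [234 235 194  48  54  79 208 238 234 236]
 [233 235 198  48  49  77 205 235 233 235]
 [232 235 180  47  49  79 208 236 233 235]]
[[ 41
[... 357 characters left out ...]
6 134 217 181 138 145 145 137 139 143 144 141 142]
 [ 45  77 158 163 150 137 141 120  99  99 117 144 144 146]
 [ 97 110 143 132 127 135 142  92  75  79  85 151 142 141]
 [131 125 122 119 116 129 139  73  57  50  79 151 145 144]
 [117 115 116 109 110 129 142  73  57  58  87 152 146 143]
 [108 105 103 109 114 132 140  69  54  56  82 148 146 143]
 [102 101 115 134 136 139 135  53  51  55  94 144 149 143]
 [110 106 146 138 136 136 135  56  55  59 104 145 146 147]
 [104 114 184 175 131 133 130  55  55  62 112 150 143 147]
 [104 116 203 228 156 131 112  54  55  65 127 150 142 145]
 [102 120 227 238 213 153 107  57  54  62 130 146 142 142]
 [101 118 223 238 236 214 126  55  56  64 136 147 147 141]]
```

```bash
python3 -c "
from rel import *
rep(); print(close_job())"
```

```text
t 8.93 base-frame TCP -0.1052 -0.0004 0.0116 F [-1.64  6.4   6.17] w 0.0122
tool y,z in base axes [[np.float64(-1.0), np.float64(-0.001)], [np.float64(-0.001), np.float64(1.0)]] j [-0.06  0.66  1.81  0.    0.67  1.33]
the job is handed in; nothing more can be done
None
```

I pressed the pedal to its stop, let it come back up, then gripped the pull bar and pulled it out about 31 mm to the mark. I handed the job in at 8.9 s with the bar still held at 50 N grip; `close_job()` gave no verdict.

**Last checks**
- **Bar at the mark:** in the camera image the bar centre is at base x ≈ -107 mm and the post line at -106 mm. The arm reading puts the bar at about -106 mm. All agree within 2 mm, against the 6 mm allowed.
- **Pull force:** the wrist force was about 6.5 N along the slide, which fits the spring.
- **Pin and pedal:** the pin head was where a raised pin should appear. I last saw the whole pedal, up, just before gripping; the last picture shows only its arm.
- **Pot and the rest:** the arm stayed clear of them. The pot looked undisturbed in the pictures, but I did not measure it again after the pull.

**What disagreed**
- **Fingertip height:** the real fingertips were about 35 mm above the reported TCP. My first press therefore touched nothing. I corrected from the pictures and from contact force, which reached 32 N at the pedal stop.
- **Grip width:** the gripper read 12.2 mm on the 14 mm bar, and I could not explain the difference. The grip held through the pull.

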